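# Shut the draught shield and zero the balance touch-free

### The arm

A 6-joint arm with a two-finger parallel gripper is mounted at the origin on the work surface. World frame = base frame: x ahead of the robot, y to its left, z up, the work surface at z = 0. Lengths are in m, angles in rad, forces in N, time in s.
With the tool pointing down it reaches from about 0.4 to 0.825 m from the base axis. Payload 7 kg.
Tool frame: the origin (TCP) lies midway between the tips of the shut fingers; the grasp point (between the pads) lies arm.hold_point_z behind it (arm.hold_point_z is the distance from the TCP to the grasp point, in m); z points along the fingers, y is the line along which they close (so a half turn about z gives the same grasp; the last joint's range is limited). The gripper opens to 88 mm and grips with 3 to 60 N. Pads are 19 mm wide; open, the fingers measure 130 mm over their backs; the gripper's body (78 mm by 193 mm) begins 47 mm behind the grasp point.
Start: joints at [-1.032, 0.359, 0.012, 0, -1.224, -0.288], TCP at [0.167, -0.654, 0.2] pointing down, gripper open.
Joint ranges: [-3.07, 3.07], [-1.43, 2.12], [-1.02, 1.25], [-3.03, 1.67], [-3.05, -0], [-3.03, 3.03]. Speed limits (rad/s): [2.39, 2.39, 3.01, 3.14, 3.14, 3.14].

### API

Orientations are given as [roll, pitch, yaw] about the fixed x, y, z axes, in that order (R = Rz(yaw) Ry(pitch) Rx(roll)).
In Python, from station import arm gives the robot as it stands.
- The arm moves only by the shell command python3 -m crank 'ROWS' [OPENING] [FORCE]. ROWS is JSON, a list that holds one entry, the list of rows, each a list of 4 numbers: the shift along the tool's x, y, z in units of 25 mm (1.0 is 25 mm), then the turn about the tool's z in units of 5 degrees (1.0 is 5 degrees). A call has 1 to 12 rows; each row is the pose to reach, as a shift and turn from the pose commanded when the call began, along the tool's axes at that moment; what a row does not reach only later rows make up. A row lasts 1/8 s, in which the tool goes at most 62.5 mm and 10.7 degrees, less where a joint would pass 70% of its speed; a pose out of reach is approached as far as the arm can. A call with a gripper value outside its range is refused whole. OPENING is the closure, from 0 (fully open) to 1 (shut), set as the call begins (- or left out, the last holds). The fingers move at their own pace and stop on an object; FORCE is the grip in N (left out, the last holds). Time passes only in rows, so rows that repeat a pose let the fingers close. It gives the time, the measured TCP pose, the force, the opening and the grip force at its end, in the units of the state.
- arm.get_state(): the state, without advancing time (a new reading comes with each control period).
- arm.grab_frame(name): name is "scene" or "top"; returns (picture, depth): 400x640x3 uint8, red, green, blue; 400x640 float32, m along the optical axis (not along the pixel's ray), 0 where there is no reading.
- arm.get_calibration(name): a dict with "mtx" (3x3 intrinsics, pixels), "R" (3x3) and "t" (3): a world point X has camera coordinates R X + t. Camera axes: x right, y down, z forward; pixel columns grow to the right and rows downward; lengths in m; the calibration is good to about 2 mm. A picture is of the moment at which its call begins. get_calibration takes no time and is no camera call.
- arm.job_done(): hands the job in; it is judged then, once.
Trained networks look in the newest picture that a camera, given by its name, has taken for a name from the list of things; names that differ only in an ending like _2 or _b are one class to them, and where a whole thing is asked for, a point or a joint stands for the part that bears it (a point fixed in the world has none). Each returns a list of dicts, best first, with "score" (0 to 1); they miss things now and then, are a little off and sometimes report something else, mostly with a low value. They report only what shows in the picture. A call takes as long as a camera call. They do not tell look-alikes from the thing itself.
- arm.recognise(thing, camera): "extent" ([left, top, width, height] in pixels, round what is visible of it).
- arm.trace(thing, camera): "mask" (400x640 bool, what is visible of it) and "extent" ([left, top, width, height] in pixels, round what is visible of it).
The state is a dict: "t": time; "q": joint angles; "qd": joint speeds; "joint_efforts": joint torques, N m; "eef_pos": TCP position; "ee_rot": TCP orientation; "force": force on the tool from outside, world axes, zero at the start; "moment": the same for the moment, N m; "width": finger opening in m; "gripper_force": force on a finger pad.
Only numpy, scipy, OpenCV 4.12 (cv2) and the standard library are available. Lean on these libraries where they do the work, as an engineer would, in place of code of your own. Each camera call takes 0.05 s, during which the arm holds its last target. There are 200 camera calls.

### The job

With a fingertip or the outside of the fingers, gently push the balance's sliding top panel fully shut by the upright face of its red ledge. Then zero the balance: point straight at the blue touch-free sensor, holding the fingertips about 2 to 3 cm above the middle of its window for a good two seconds without touching it, and then draw the hand at least 20 cm away from it. Grasp nothing, touch no sensor, do not bring the fingers low over the yellow or green sensor, and leave everything else on the bench where it stands.

Things in the scene. Friction and masses are not known exactly. Their poses are not given: they have to be found in the camera images.
- balance: white laboratory balance, fixed to the bench, 200 x 200 mm housing 58 mm high with a 36 mm high display console reaching to 175 mm in -x of the origin; on it a glass draught shield 170 x 170 mm (frame 184 mm in x) up to z = 161 mm, roofed by a sliding panel. Origin: underside, below the centre of the shield; own x away from its display, own y is the direction in which the panel is pushed shut, z up
- shield (a joint): the sliding roof panel (170 x 170 x 8 mm, aluminium frame and glass, underside at 161 mm): metres it stands open, 0 = its edge flush with the shield (shut), up to 0.13 = open, sticking out towards the balance's own -y. It stays where it is left, slides with about 2 to 3 N, and may overrun to -0.015 where it meets a stop; it counts as shut below 0.008
- push_face (a point): centre of the upright outer face of the red ledge on the panel's -y end. The face is 100 mm long (along the balance's x) and 30 mm high, from 169 to 199 mm over the bench (this point 184 mm), flush with the edge of the panel and 85 mm from the panel's middle; the ledge slopes down on the other side. Push the face along the balance's +y
- pod_blue: wireless touch-free sensor: loose white round puck 72 mm across, 30 mm high, about 300 g, with a flat blue disc on top and a 24 mm black window in its middle (zeroes the balance). Origin: centre of its underside; the window is 30 mm above it, z up
- pod_yellow: wireless touch-free sensor: loose white round puck 72 mm across, 30 mm high, about 300 g, with a flat yellow disc on top and a 24 mm black window in its middle (another function, not to be triggered). Origin: centre of its underside; the window is 30 mm above it, z up
- pod_green: wireless touch-free sensor: loose white round puck 72 mm across, 30 mm high, about 300 g, with a flat green disc on top and a 24 mm black window in its middle (another function, not to be triggered). Origin: centre of its underside; the window is 30 mm above it, z up
- dish_mid (a point): centre, half-way up, of a loose stainless bowl 120 mm across, 45 mm high; leave alone
- jar_mid (a point): centre of a loose amber jar, 60 mm across, 90 mm high; leave alone
- tin_center (a point): centre of a loose aluminium sample tin, 60 mm across, 50 mm high; leave alone
- weight_mid (a point): centre of a loose brass calibration weight, 32 mm across, 55 mm high; leave alone
- spatula: loose spatula with a black handle lying on the bench beyond the balance; leave alone
There are look-alikes about, which are no part of the job. What is shaped like the pod_blue but orange or pink is not meant.

How it is judged:
By the outcome, as a careful person would: the job done as asked, in the order asked, and still so for the second after the job is handed in, with the robot touching nothing.
It also fails if it takes over 48 s, if anything falls off the work surface, if the arm or the gripper's body presses on something with over 40 N, if the wrist force passes 120 N, or if a joint passes its speed limit or range.

## Working session

There is one attempt and no reset: what is moved stays moved. The work goes in short steps, Python scripts to look and compute and a shell command to move; the robot and the scene stay as the last step left them, time stands still between calls to the robot, and variables do not carry over. Pictures are saved under pics/ and viewed, at most 10 in all, crops included, and the job is handed in when it is done.

```bash
mkdir -p pics; cat > h.py <<'E'
import numpy as np,cv2
from station import arm
def cloud(name):
    im,d=arm.grab_frame(name);c=arm.get_calibration(name)
    K,R,t=[np.array(c[k]) for k in("mtx","R","t")]
    v,u=np.mgrid[:400,:640]
    p=np.stack([(u-K[0,2])/K[0,0]*d,(v-K[1,2])/K[1,1]*d,d],-1)
    W=(p-t.ravel())@R
    W[d==0]=np.nan
    return im,W
E
python3 - <<'E'
from h import *
for n in("top","scene"):
    im,W=cloud(n);cv2.imwrite(f"pics/{n}1.png",im[...,::-1]);np.save(n+"W.npy",W)
    for th in("balance","shield","push_face","pod_blue","pod_yellow","pod_green","dish_mid","jar_mid","tin_center","weight_mid","spatula"):
        for r in arm.trace(th,n)[:4]:
            P=W[r["mask"]];print(n,th,round(r["score"],2),np.round(r["extent"]),np.round(np.nanmedian(P,0),3),np.round(np.nanpercentile(P,[2,98],axis=0),3).tolist() if len(P) else 0)
print(arm.get_state(),arm.hold_point_z)
E
```

```text
top balance 0.67 [156. 142. 141. 139.] [0.522 0.136 0.163] [[0.386, 0.0, 0.033], [0.638, 0.251, 0.193]]
top shield 0.63 [196. 150. 101.  90.] [0.541 0.08  0.167] [[0.462, -0.004, 0.164], [0.627, 0.163, 0.197]]
top push_face 0.97 [199. 149.  98.  91.] [0.541 0.081 0.167] [[0.462, -0.004, 0.163], [0.628, 0.163, 0.197]]
top pod_blue 0.86 [427. 143.  32.  31.] [ 0.639 -0.355  0.028] [[0.61, -0.388, 0.009], [0.672, -0.324, 0.031]]
top pod_blue 0.63 [377. 158.  32.  30.] [ 0.607 -0.233  0.028] [[0.577, -0.265, 0.008], [0.639, -0.201, 0.031]]
top pod_blue 0.55 [321. 166.  28.  30.] [ 0.594 -0.096  0.028] [[0.564, -0.126, 0.016], [0.626, -0.065, 0.032]]
top pod_blue 0.49 [200. 151.  93.  90.] [0.541 0.08  0.167] [[0.462, -0.003, 0.164], [0.626, 0.163, 0.197]]
top pod_yellow 0.96 [448. 209.  30.  31.] [ 0.48  -0.381  0.028] [[0.449, -0.415, 0.006], [0.512, -0.351, 0.031]]
top pod_yellow 0.65 [379. 156.  30.  32.] [ 0.609 -0.233  0.028] [[0.578, -0.264, 0.019], [0.641, -0.202, 0.031]]
top pod_green 0.68 [156. 143. 140. 137.] [0.522 0.136 0.163] [[0.387, 0.0, 0.033], [0.639, 0.252, 0.193]]
top 
[... 3108 characters left out ...]
001], [0.815, 0.283, 0.021]]
{'t': 1.2, 'q': array([-1.03188937e+00,  3.58620149e-01,  1.19367298e-02, -5.54239191e-06,
       -1.22406638e+00, -2.88079820e-01]), 'qd': array([-0.00091715,  0.00010352, -0.00075367,  0.00041   , -0.0004682 ,
       -0.00088641]), 'joint_efforts': array([-6.98657059e-04, -5.82394338e+01,  2.93292314e+01,  7.00216457e+00,
        1.23939815e-02, -1.11136990e-04]), 'eef_pos': array([ 0.16752106, -0.65389207,  0.20036322]), 'ee_rot': array([-3.14154952e+00,  1.82176752e-05, -2.89076740e+00]), 'force': array([ 0.02090062, -1.04200926,  0.24313203]), 'moment': array([ 0.02808093,  0.02756742, -0.01779741]), 'gripper_force': 0.0, 'width': 0.08746708196215908} 0.0188
```

```bash
python3 - <<'E'
from h import *
im=cv2.imread("pics/top1.png")
cv2.imwrite("pics/top1crop.png",cv2.resize(im[80:320,140:500],None,fx=2.2,fy=2.2,interpolation=cv2.INTER_CUBIC))
for n in("top","scene"):
    im=cv2.imread(f"pics/{n}1.png").astype(int);W=np.load(n+"W.npy")
    b,g,r=im[...,0],im[...,1],im[...,2]
    m=(r>100)&(r>1.8*g)&(r>1.8*b)&(W[...,2]>.166)
    P=W[m];print(n,"red",m.sum(),np.round(np.nanpercentile(P,[1,50,99],axis=0),3).tolist())
    T=P[P[:,2]>.19]
    if len(T)>5: print("ridge",len(T),np.round(cv2.minAreaRect(T[:,:2].astype(np.float32)*1000),1) if 0 else cv2.minAreaRect(T[:,:2].astype(np.float32)*1000))
    m=(W[...,2]>.160)&(W[...,2]<.175); P=W[m]; P=P[(P[:,0]>.3)&(P[:,0]<.75)&(P[:,1]>-.2)&(P[:,1]<.35)]
    print("panel",cv2.minAreaRect(P[:,:2].astype(np.float32)*1000))
    for name,c in(("430",(.64,-.355)),("380",(.607,-.233)),("320",(.594,-.096)),("y",(.48,-.381)),("g",(.482,-.199))):
        m=(np.hypot(W[...,0]-c[0],W[...,1]-c[1])<.06)&(W[...,2]>.024)&(W[...,2]<.04)
        print(name,np.round(cv2.minEnclosingCircle(W[m][:,:2].astype(np.float32)*1000)[0],1),"rgb",np.median(im[m],0)[::-1], np.median(W[m][:,2]))
E
```

```text
top red 1224 [[0.489, -0.007, 0.168], [0.538, 0.017, 0.185], [0.587, 0.044, 0.2]]
ridge 442 ((537.8197021484375, 4.613359451293945), (18.529516220092773, 100.02146911621094), 84.98176574707031)
panel ((547.7607421875, 122.20453643798828), (254.2854461669922, 187.1354522705078), 84.84695434570312)
430 [ 643.4 -357.5] rgb [217. 102. 140.] 0.028227136733696603
380 [ 611.3 -234. ] rgb [ 18.  86. 216.] 0.02824408076267136
320 [597.8 -97.5] rgb [147.  60.   0.] 0.028209711272327884
y [ 481.4 -384.5] rgb [215. 169.   0.] 0.02793616363157945
g [ 483.2 -201. ] rgb [ 20. 157.  63.] 0.02797741298132899
scene red 515 [[0.493, -0.01, 0.173], [0.544, -0.005, 0.188], [0.588, 0.011, 0.2]]
ridge 211 ((539.4066162109375, -3.054926872253418), (8.553619384765625, 96.52181243896484), 85.52704620361328)
panel ((548.774169921875, 120.11103820800781), (257.8146667480469, 186.84103393554688), 85.42959594726562)
430 [ 645.  -360.8] rgb [237. 150. 176.] 0.02999266875111513
380 [ 612.2 -237.4] rgb [ 78. 134. 232.] 0.029844600373348663
320 [ 598.9 -100.3] rgb [181. 105.  60.] 0.029712968134472186
y [ 482.3 -387.5] rgb [236. 210.  76.] 0.02995376276091477
g [ 483.8 -203.8] rgb [ 87. 179. 113.] 0.029865757542929465
```

View pics/top1crop.png

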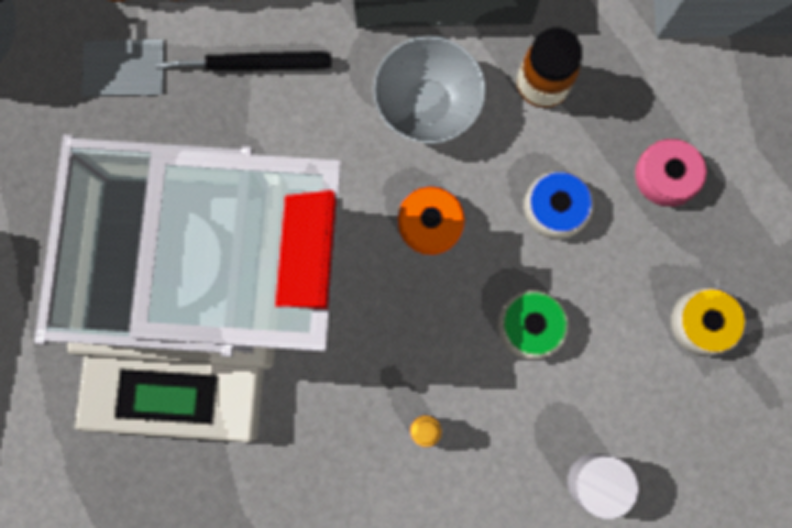

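View pics/scene1.png

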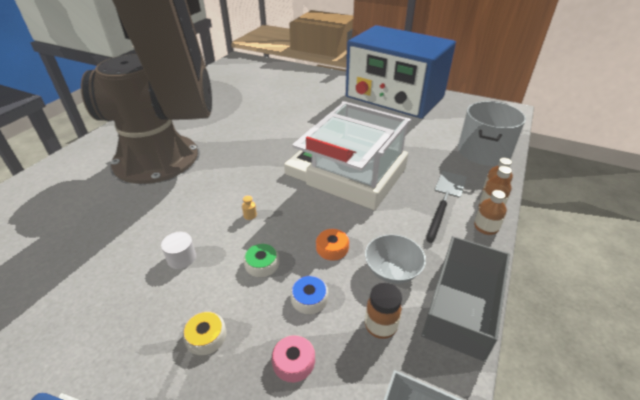

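The top picture crop shows three similar pucks: orange (431,218), blue (560,202) and pink (671,170). In full-frame pixels these are (336,179), (394,172) and (445,157). Blue has the blue disc and black window, with measured RGB 18/86/216, so it is pod_blue, at about (0.612, -0.236). The enlarged crop confirms it. The scene picture shows the red ledge face at (330,148), with free space in front of it. The panel is about 84 mm open and the balance yaw is about -5°.

```bash
python3 -m crank '[[[-0.4,0.4,-0.4,0.3],[-1.2,1.1,-0.8,0.8],[-2.2,2.1,-1.2,1.3],[-3.3,3.1,-1.6,1.8],[-4.4,4.1,-1.6,2.3],[-5.5,5.2,-1.6,2.8],[-6.6,6.2,-1.6,3.3],[-7.7,7.2,-1.6,3.9],[-8.7,8.2,-1.6,3.9],[-9.5,8.9,-1.6,3.9],[-9.9,9.3,-1.6,3.9],[-10,9.4,-1.6,3.9]]]' 1 3
cat > rel.py <<'E'
import sys,numpy as np
from station import arm
from scipy.spatial.transform import Rotation as R
s=arm.get_state();T=np.array(eval(sys.argv[1]));M=R.from_euler('xyz',s["ee_rot"])
print("units",np.round(M.inv().apply(T-s["eef_pos"])/.025,2),"yaw",round(s["ee_rot"][2],3),np.round(s["eef_pos"],4),"F",np.round(s["force"],1),"w",round(s["width"],4),"t",s["t"])
E
python3 rel.py '[.534,-.075,.24]'
```

```text
t: 2.7
eef_pos: [0.3516, -0.3638, 0.2405]
ee_rot: [-3.141, 0.0, 3.053]
force: [0.0, 0.3, 0.1]
width: 0.0005
gripper_force: 0.0
units [-6.25 12.15  0.02] yaw 3.053 [ 0.3516 -0.3638  0.2405] F [0.  0.3 0.1] w 0.0005 t 2.7
```

```bash
python3 -m crank '[[[-0.2,0.4,0,0],[-0.7,1.4,0,0],[-1.4,2.7,0,0],[-2.1,4,0,0],[-2.8,5.4,0,0],[-3.5,6.8,0,0],[-4.2,8.2,0,0],[-4.9,9.5,0,0],[-5.5,10.7,0,0],[-6,11.6,0,0],[-6.2,12.1,0,0],[-6.2,12.1,0,0]]]'
python3 rel.py '[.534,-.065,.180]'
```

```text
t: 4.2
eef_pos: [0.5329, -0.0765, 0.2401]
ee_rot: [-3.141, -0.001, 3.053]
force: [-0.7, -0.2, -0.2]
width: 0.0003
gripper_force: 0.0
units [-0.    0.46  2.4 ] yaw 3.053 [ 0.5329 -0.0765  0.2401] F [-0.7 -0.2 -0.2] w 0.0003 t 4.2
```

```bash
python3 -m crank '[[[0,0,0.5,0],[0,0,1,0],[0,0,1.5,0],[0,0,2,0],[0,0,2.3,0],[0,0,2.4,0],[0,0.3,2.4,0],[0,0.6,2.4,0],[0,0.9,2.4,0],[0,1.0,2.4,0],[0,1.0,2.4,0]]]'
python3 rel.py '[.538,-.0,.180]'
python3 - <<'E'
from h import *
im,W=cloud("scene");cv2.imwrite("pics/s2.png",cv2.resize(im[60:240,220:460,::-1],None,fx=3,fy=3,interpolation=cv2.INTER_CUBIC))
E
```

```text
t: 5.58
eef_pos: [0.5351, -0.0515, 0.1805]
ee_rot: [3.142, 0.0, 3.053]
force: [-0.3, -0.5, 0.1]
width: 0.0006
gripper_force: 0.0
units [0.07 2.06 0.02] yaw 3.053 [ 0.5351 -0.0515  0.1805] F [-0.3 -0.5  0.1] w 0.0006 t 5.575
```

View pics/s2.png

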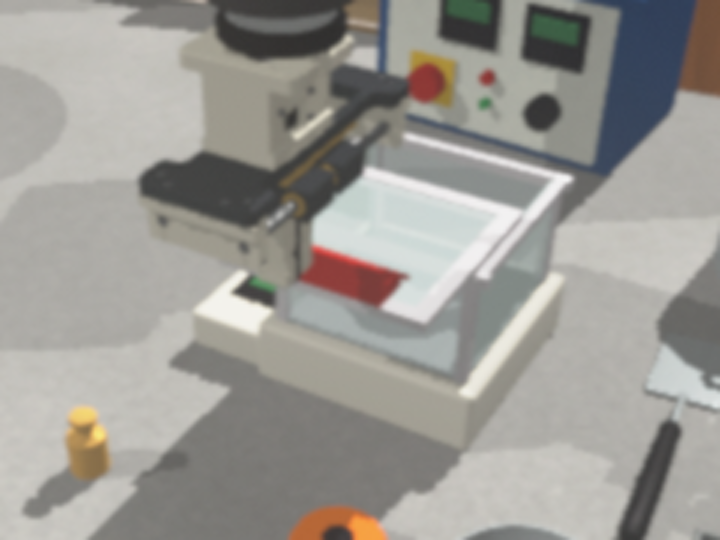

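The picture shows the shut fingers upright in front of the red ledge face, around (300,270) in the crop, clear above the panel. Next I push slowly.

```bash
python3 -m crank '[[[0,0.15,0,0],[0,0.3,0,0],[0,0.45,0,0],[0,0.6,0,0],[0,0.75,0,0],[0,0.9,0,0],[0,1.05,0,0],[0,1.2,0,0],[0,1.35,0,0],[0,1.5,0,0]]]'
cat > m.py <<'E'
from h import *
for n in("top","scene"):
    im,W=cloud(n);im=im.astype(int);r,g,b=im[...,0],im[...,1],im[...,2]
    m=(r>100)&(r>1.8*g)&(r>1.8*b)&(W[...,2]>.166)&(W[...,2]<.21)&(W[...,1]>-.05)
    P=W[m]@np.array([.09,.996,0]);print(n,m.sum(),"red along y: ",np.round(np.percentile(P,[1,3,10,50]),4))
    m=(W[...,2]>.157)&(W[...,2]<.175)&(W[...,0]>.42)&(W[...,0]<.68)&(W[...,1]>-.1)&(W[...,1]<.35)
    P=W[m]@np.array([.09,.996,0]);print("edges",np.round(np.percentile(P,[.3,1,99,99.7]),4))
E
python3 m.py; python3 rel.py '[.545,.07,.180]'
```

```text
t: 6.88
eef_pos: [0.5384, -0.0143, 0.1804]
ee_rot: [-3.142, -0.0, 3.052]
force: [0.1, 0.0, 0.1]
width: 0.0005
gripper_force: 0.0
top 367 red along y:  [0.044  0.0441 0.0451 0.0648]
edges [0.0441 0.0454 0.2963 0.2983]
scene 429 red along y:  [0.041  0.0416 0.0422 0.0436]
edges [0.0416 0.0421 0.2963 0.2982]
units [0.04 3.38 0.01] yaw 3.052 [ 0.5384 -0.0141  0.1804] F [-0.9 -1.  -0. ] w 0.0003 t 6.975
```

```bash
python3 -m crank '[[[0,0.1,0,0],[0,0.25,0,0],[0,0.45,0,0],[0,0.65,0,0],[0,0.85,0,0],[0,1.05,0,0],[0,1.25,0,0],[0,1.45,0,0],[0,1.6,0,0],[0,1.75,0,0],[0,1.85,0,0],[0,1.9,0,0]]]'
python3 m.py; python3 rel.py '[.545,.07,.180]'
```

```text
t: 8.48
eef_pos: [0.5426, 0.033, 0.1804]
ee_rot: [-3.142, -0.0, 3.052]
force: [0.2, 0.0, 0.1]
width: 0.0007
gripper_force: 0.0
top 382 red along y:  [0.044  0.0441 0.0452 0.0626]
edges [0.0441 0.0446 0.2975 0.2984]
scene 498 red along y:  [0.041  0.0416 0.0422 0.0436]
edges [0.0415 0.0422 0.2961 0.2983]
units [0.04 1.49 0.01] yaw 3.052 [0.5426 0.0329 0.1803] F [ 0.2 -0.1 -0.1] w 0.0005 t 8.575
```

```bash
python3 - <<'E'
from h import *
a,_=cloud("scene");b,_=cloud("top")
f=lambda x:cv2.resize(x[:,:,::-1],(390,390*x.shape[0]//x.shape[1]),interpolation=cv2.INTER_CUBIC)
A=f(a[80:260,220:440]);B=f(b[110:290,140:360]);cv2.imwrite("pics/s3.png",np.hstack([A,B]))
E
```

```text
(no output)
```

View pics/s3.png

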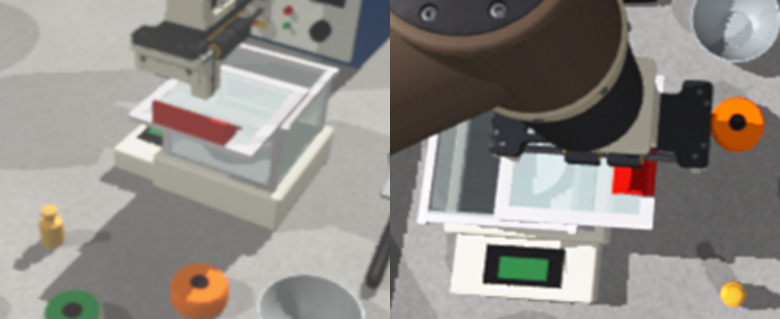

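The left half shows the fingertips at (205,90), past the ledge (195,120) and over the panel, and the panel hasn't moved. They look higher than the reported 0.18, so I'll measure their real height.

```bash
python3 - <<'E'
from h import *
im,W=cloud("scene")
s=arm.get_state();p=s["eef_pos"];print(p)
m=(np.abs(W[...,0]-p[0])<.04)&(np.abs(W[...,1]-p[1])<.05)&(W[...,2]>.175)&(W[...,2]<.30)
v,u=np.where(m)
for lo in np.arange(.175,.30,.01):
    k=m&(W[...,2]>=lo)&(W[...,2]<lo+.01)
    if k.sum()>2:
        P=W[k];vv,uu=np.where(k);print(round(lo,3),k.sum(),"u",uu.min(),uu.max(),"v",vv.min(),vv.max(),np.round(P.min(0),3),np.round(P.max(0),3),im[k].mean(0).round())
c=arm.get_calibration("scene");q=np.array(c["R"])@p+np.array(c["t"]).ravel();q=np.array(c["mtx"])@q;print("TCP px",q[:2]/q[2])
E
```

```text
[0.54259323 0.03272853 0.18037386]
0.175 136 u 311 351 v 145 159 [ 0.503 -0.011  0.175] [0.582 0.03  0.185] [142.  65.  62.]
0.185 134 u 311 344 v 141 155 [ 0.503 -0.01   0.185] [ 0.582 -0.001  0.195] [142.  64.  62.]
0.195 125 u 311 344 v 138 151 [ 0.503 -0.012  0.195] [0.582 0.003 0.201] [155.  78.  75.]
0.205 38 u 327 343 v 128 136 [0.531 0.013 0.207] [0.556 0.047 0.215] [157. 159. 150.]
0.215 67 u 327 343 v 124 133 [0.531 0.013 0.215] [0.556 0.047 0.225] [143. 141. 131.]
0.225 49 u 331 343 v 120 129 [0.541 0.013 0.225] [0.556 0.046 0.235] [130. 127. 118.]
0.235 43 u 333 344 v 115 125 [0.547 0.011 0.235] [0.556 0.048 0.245] [131. 128. 119.]
0.245 37 u 334 343 v 113 121 [0.549 0.008 0.245] [0.555 0.045 0.255] [123. 120. 111.]
0.255 14 u 334 339 v 113 117 [0.55  0.01  0.255] [0.554 0.025 0.261] [120. 118. 109.]
0.275 58 u 339 357 v 101 114 [ 0.566 -0.008  0.276] [0.583 0.049 0.285] [81. 80. 76.]
0.285 125 u 336 361 v 89 111 [ 0.559 -0.017  0.285] [0.583 0.082 0.295] [81. 79. 72.]
0.295 162 u 336 359 v 87 105 [ 0.559 -0.006  0.295] [0.582 0.069 0.3  ] [79. 76. 72.]
TCP px [334.60267058 142.95214549]
```

The tips are really at about z = 0.205, roughly 25 mm above the reported TCP, so they passed over the ledge without touching it. I'll back off and measure this offset in free space.

```bash
python3 -m crank '[[[0,0,-0.5,0],[0,0,-0.8,0],[0,-0.4,-0.8,0],[0,-0.9,-0.8,0],[0,-1.4,-0.8,0],[0,-1.9,-0.8,0],[0,-2.4,-0.8,0],[0,-2.9,-0.8,0],[0,-3.4,-0.8,0],[0,-3.7,-0.8,0],[0,-3.8,-0.8,0],[0,-3.8,-0.8,0]]]'
cat > tip.py <<'E'
from h import *
im,W=cloud("scene")
s=arm.get_state();p=s["eef_pos"];print(p,s["width"])
m=(np.abs(W[...,0]-p[0])<.045)&(np.abs(W[...,1]-p[1])<.04)&(W[...,2]>p[2]-.03)&(W[...,2]<p[2]+.07)
m&=~((im[...,0]>1.6*im[...,1])&(im[...,0]>1.6*im[...,2]))
P=W[m];print("zmin pct",np.round(np.percentile(P[:,2],[0,1,3,10]),4))
z0=np.percentile(P[:,2],1);Q=P[P[:,2]<z0+.02];print("tip box",np.round(Q.min(0),3),np.round(Q.max(0),3))
v,u=np.where(m);cv2.imwrite("pics/tip.png",cv2.resize(im[max(0,v.mean().astype(int)-70):,max(0,u.mean().astype(int)-80):][:140,:160,::-1],None,fx=4,fy=4,interpolation=cv2.INTER_CUBIC))
E
python3 tip.py
```

```text
t: 10.22
eef_pos: [0.5342, -0.0618, 0.2004]
ee_rot: [3.142, 0.0, 3.052]
force: [0.8, 0.2, 0.0]
width: 0.0003
gripper_force: 0.0
[ 0.53419071 -0.06167722  0.2003759 ] 0.0008015575285119868
zmin pct [0.2276 0.2289 0.2307 0.2335]
tip box [ 0.522 -0.081  0.228] [ 0.548 -0.048  0.249]
```

View pics/tip.png

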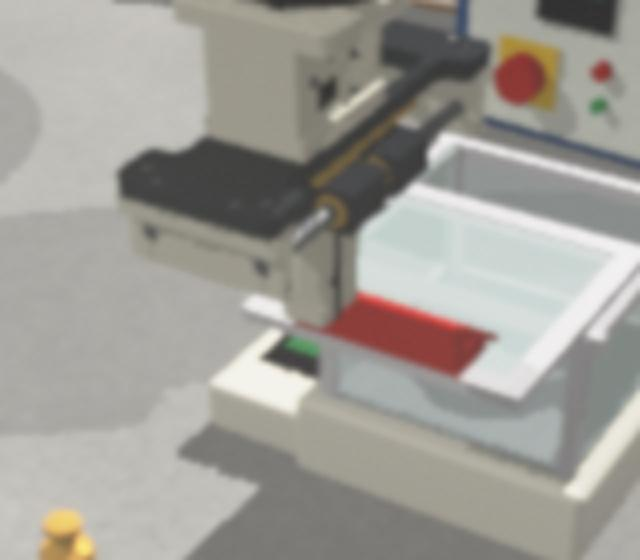

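The picture shows the fingertips ending at (310,322), in front of and above the ledge, with a measured tip z of about 0.227 against a reported 0.200. The offset is therefore about +27 mm. I'll lower to a true tip z of about 0.178 and go up to the face.

```bash
python3 -m crank '[[[0,0,0.3,0],[0,0,0.8,0],[0,0,1.3,0],[0,0,1.7,0],[0,0,1.95,0],[0,0.2,1.95,0],[0,0.5,1.95,0],[0,0.8,1.95,0],[0,1.0,1.95,0],[0,1.15,1.95,0],[0,1.2,1.95,0]]]'
python3 -m crank '[[[0,0.1,0,0],[0,0.25,0,0],[0,0.4,0,0],[0,0.55,0,0],[0,0.7,0,0],[0,0.85,0,0],[0,1.0,0,0],[0,1.1,0,0],[0,1.2,0,0]]]'
python3 m.py; python3 rel.py '[.545,.07,.151]'
```

```text
t: 11.65
eef_pos: [0.5368, -0.0316, 0.1517]
ee_rot: [3.142, 0.0, 3.052]
force: [-1.0, 0.7, -0.5]
width: 0.0003
gripper_force: 0.0
t: 12.78
eef_pos: [0.5395, -0.0019, 0.1516]
ee_rot: [-3.142, -0.0, 3.052]
force: [0.1, -2.7, -0.6]
width: 0.0
gripper_force: 1.0
top 330 red along y:  [0.0632 0.0633 0.0651 0.0874]
edges [0.0632 0.0646 0.2961 0.298 ]
scene 193 red along y:  [0.0607 0.0611 0.0616 0.0633]
edges [0.0609 0.0618 0.296  0.2977]
units [0.04 2.88 0.02] yaw 3.052 [ 0.5395 -0.0017  0.1516] F [ 0.5 -1.1  0.7] w 0.0008 t 12.875
```

```bash
python3 -m crank '[[[0,0.1,0,0],[0,0.3,0,0],[0,0.55,0,0],[0,0.8,0,0],[0,1.05,0,0],[0,1.3,0,0],[0,1.55,0,0],[0,1.8,0,0],[0,2.05,0,0],[0,2.25,0,0],[0,2.4,0,0],[0,2.5,0,0]]]'
python3 m.py; python3 rel.py '[.545,.07,.151]'
python3 - <<'E'
from h import *
a,_=cloud("scene");b,_=cloud("top")
f=lambda x:cv2.resize(x[:,:,::-1],(390,390*x.shape[0]//x.shape[1]),interpolation=cv2.INTER_CUBIC)
cv2.imwrite("pics/s4.png",np.hstack([f(a[80:240,270:430]),f(b[120:280,150:310])]))
E
```

```text
t: 14.38
eef_pos: [0.5451, 0.0604, 0.1517]
ee_rot: [3.142, 0.0, 3.052]
force: [1.1, -1.3, 0.8]
width: 0.0003
gripper_force: 1.0
top 312 red along y:  [0.1254 0.1256 0.1261 0.1465]
edges [0.1257 0.126  0.2951 0.2959]
scene 178 red along y:  [0.1229 0.1233 0.124  0.1258]
edges [0.1228 0.1238 0.2942 0.2958]
units [0.04 0.38 0.02] yaw 3.052 [0.545  0.0606 0.1516] F [ 0.6 -0.8 -0.3] w 0.0001 t 14.475
```

View pics/s4.png

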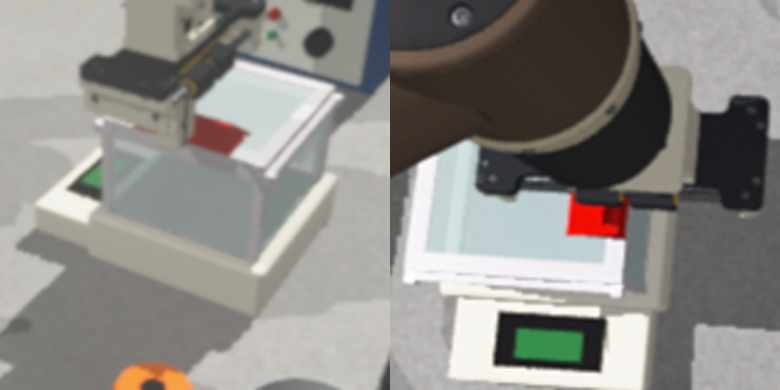

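The picture shows the panel roofing the whole shield, with its edge about flush near (180,150) on the left. I'll nudge it 4 mm more for margin, then back off and rise.

```bash
python3 -m crank '[[[0,0.05,0,0],[0,0.1,0,0],[0,0.15,0,0],[0,0.15,0,0],[0,0,0,0],[0,-0.4,0,0],[0,-0.9,0,0],[0,-1.4,-0.3,0],[0,-1.8,-0.9,0],[0,-2.1,-1.6,0],[0,-2.3,-2.2,0],[0,-2.3,-2.4,0]]]'
python3 m.py; python3 rel.py '[.612,-.236,.20]'
```

```text
t: 16.08
eef_pos: [0.5405, 0.0026, 0.2133]
ee_rot: [3.141, 0.002, 3.051]
force: [-0.0, 0.0, -0.8]
width: 0.0005
gripper_force: 0.0
top 577 red along y:  [0.1288 0.1291 0.1297 0.1479]
edges [0.127  0.1283 0.2976 0.2988]
scene 400 red along y:  [0.1263 0.1265 0.1272 0.129 ]
edges [0.1241 0.125  0.2975 0.2991]
units [-3.72 -9.27  0.49] yaw 3.052 [0.5402 0.0031 0.2123] F [ 0.1 -0.3 -0.3] w 0.001 t 16.175
```

```bash
python3 -m crank '[[[-0.2,-0.4,0,0],[-0.6,-1.3,0,0],[-1,-2.4,0,0],[-1.4,-3.5,0,0],[-1.8,-4.6,0,0],[-2.2,-5.7,0,0],[-2.7,-6.8,0,0],[-3.1,-7.9,0,0],[-3.5,-8.7,0,0],[-3.7,-9.2,0,0],[-3.7,-9.3,0,0],[-3.7,-9.3,0,0]]]'
python3 tip.py; python3 rel.py '[.612,-.236,.10]'
```

```text
t: 17.68
eef_pos: [0.6111, -0.2365, 0.2116]
ee_rot: [3.141, -0.0, 3.052]
force: [-0.4, -0.4, 0.3]
width: 0.0005
gripper_force: 0.0
[ 0.61115748 -0.23631618  0.2117573 ] 0.0009009884601478082
zmin pct [0.2383 0.2402 0.2423 0.2447]
tip box [ 0.603 -0.256  0.238] [ 0.625 -0.224  0.259]
units [-0.03  0.01  4.47] yaw 3.053 [ 0.6112 -0.2363  0.2118] F [-1.1  0.2  0.3] w 0.0009 t 17.725
```

```bash
python3 -m crank '[[[0,0,0.4,0],[0,0,1,0],[0,0,1.7,0],[0,0,2.4,0],[0,0,3.1,0],[0,0,3.8,0],[0,0,4.5,0],[0,0,5,0],[0,0,5.4,0],[0,0,5.7,0],[0,0,5.8,0],[0,0,5.8,0]]]'
python3 tip.py; python3 rel.py '[.612,-.236,.0285]'
python3 - <<'E'
from h import *
for n in("scene","top"):
    im=cv2.imread(f"pics/{n}1.png").astype(int);W=np.load(n+"W.npy")
    m=(np.hypot(W[...,0]-.612,W[...,1]+.236)<.025)&(im.max(-1)<70)&(W[...,2]>.02)
    print(n,m.sum(),np.round(W[m].mean(0),4))
E
```

```text
t: 19.23
eef_pos: [0.6114, -0.237, 0.0668]
ee_rot: [-3.142, 0.0, 3.052]
force: [-0.0, -0.4, 0.6]
width: 0.0004
gripper_force: 0.0
[ 0.61157199 -0.23697199  0.06702008] 0.0007364241544504023
zmin pct [0.0937 0.0941 0.0955 0.0986]
tip box [ 0.609 -0.255  0.094] [ 0.625 -0.223  0.114]
units [-0.01  0.04  1.54] yaw 3.052 [ 0.6116 -0.237   0.067 ] F [-0.2 -0.3  0.4] w 0.0007 t 19.275
scene 45 [ 0.6117 -0.235   0.0307]
top 54 [ 0.6118 -0.2346  0.029 ]
```

View pics/tip.png

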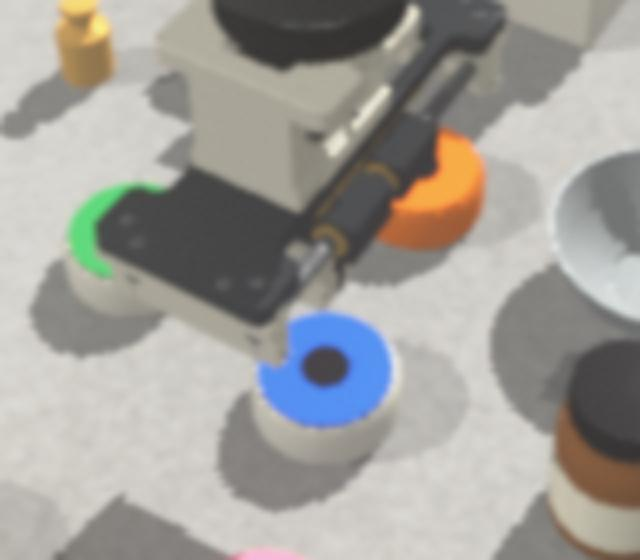

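The picture shows the fingertips (283,350) just above the blue disc, whose window is at (324,366). Their true height is about 64 mm over it. I'll go down 37 mm and hold.

```bash
python3 -m crank '[[[0,0.1,0.3,0],[0,0.1,0.7,0],[0,0.1,1.1,0],[0,0.1,1.35,0],[0,0.1,1.5,0],[0,0.1,1.5,0]]]'
python3 tip.py
```

```text
t: 20.02
eef_pos: [0.6114, -0.2345, 0.0288]
ee_rot: [-3.142, -0.001, 3.052]
force: [-0.9, -0.9, 0.5]
width: 0.0005
gripper_force: 0.0
[ 0.61158329 -0.23447003  0.02913715] 0.0005387189105377001
zmin pct [-0.0009 -0.0007 -0.0005  0.    ]
tip box [ 0.567 -0.274 -0.001] [ 0.657 -0.194  0.019]
```

View pics/tip.png

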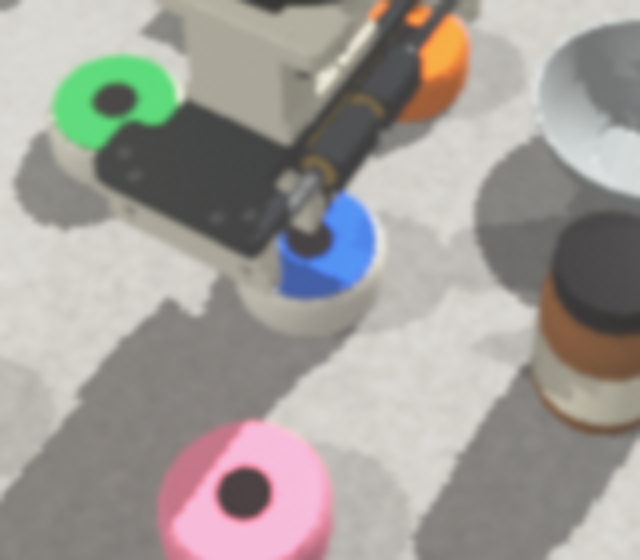

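```bash
python3 - <<'E'
from h import *
im,W=cloud("scene");p=arm.get_state()["eef_pos"]
m=(np.abs(W[...,0]-p[0])<.05)&(np.abs(W[...,1]-p[1])<.05)&(W[...,2]>.038)&(W[...,2]<.14)
v,u=np.where(m)
for lo in np.arange(.035,.14,.0075):
    k=m&(W[...,2]>=lo)&(W[...,2]<lo+.0075)
    if k.any(): P=W[k];print(round(lo,4),k.sum(),np.round(P.min(0),3),np.round(P.max(0),3))
E
```

```text
0.05 1 [ 0.622 -0.236  0.056] [ 0.622 -0.236  0.056]
0.0575 23 [ 0.612 -0.252  0.058] [ 0.624 -0.232  0.065]
0.065 20 [ 0.614 -0.253  0.065] [ 0.624 -0.232  0.071]
0.0725 18 [ 0.618 -0.253  0.073] [ 0.623 -0.236  0.079]
0.08 7 [ 0.622 -0.252  0.081] [ 0.623 -0.245  0.086]
0.0875 8 [ 0.607 -0.255  0.088] [ 0.614 -0.253  0.094]
0.095 2 [ 0.612 -0.256  0.096] [ 0.616 -0.255  0.098]
0.1025 1 [ 0.62  -0.258  0.106] [ 0.62  -0.258  0.106]
0.1175 10 [ 0.619 -0.271  0.118] [ 0.646 -0.268  0.125]
0.125 67 [ 0.623 -0.273  0.126] [ 0.654 -0.205  0.132]
0.1325 145 [ 0.625 -0.284  0.133] [ 0.654 -0.185  0.14 ]
```

The tips are at z ≈ 0.056, about 26 mm above the middle of the window. I'll hold there for 3 s, then draw away.

```bash
python3 -m crank '[[[0,0,0,0],[0,0,0,0],[0,0,0,0],[0,0,0,0],[0,0,0,0],[0,0,0,0],[0,0,0,0],[0,0,0,0],[0,0,0,0],[0,0,0,0],[0,0,0,0],[0,0,0,0]]]'
python3 -m crank '[[[0,0,0,0],[0,0,0,0],[0,0,0,0],[0,0,0,0],[0,0,0,0],[0,0,0,0],[0,0,0,0],[0,0,0,0],[0,0,0,0],[0,0,0,0],[0,0,0,0],[0,0,0,0]]]'
python3 -m crank '[[[0,0,-0.4,0],[0,0,-1.2,0],[0,0,-2.2,0],[0,0,-3.3,0],[0,0,-4.4,0],[0,0,-5.5,0],[0,0,-6.6,0],[0,0,-7.7,0],[0,0,-8.7,0],[0,0,-9.6,0],[0,0,-10,0],[0,0,-10,0]]]'
python3 - <<'E'
from h import *
b,W=cloud("top");a,W2=cloud("scene")
f=lambda x:cv2.resize(x[:,:,::-1],(390,300),interpolation=cv2.INTER_AREA)
cv2.imwrite("pics/end.png",np.hstack([f(a),f(b)]))
E
python3 m.py
```

```text
t: 21.62
eef_pos: [0.6115, -0.2344, 0.0291]
ee_rot: [-3.142, 0.0, 3.052]
force: [0.7, 0.1, 0.4]
width: 0.0005
gripper_force: 0.0
t: 23.12
eef_pos: [0.6115, -0.2344, 0.0291]
ee_rot: [3.142, -0.0, 3.052]
force: [0.2, -0.1, 0.2]
width: 0.0007
gripper_force: 0.0
t: 24.62
eef_pos: [0.6116, -0.2344, 0.2798]
ee_rot: [3.141, 0.001, 3.052]
force: [-0.2, 1.7, -0.3]
width: 0.0002
gripper_force: 0.0Traceback (most recent call last):
  File "m.py", line 5, in <module>
    P=W[m]@np.array([.09,.996,0]);print(n,m.sum(),"red along y: ",np.round(np.percentile(P,[1,3,10,50]),4))
                                                                           ~~~~~~~~~~~~~^^^^^^^^^^^^^^^
    return _quantile_unchecked(
        a, q, axis, out, overwrite_input, method, keepdims, weights)
    return _ureduce(a,
                    func=_quantile_ureduce_func,
    ...<5 lines>...
                    overwrite_input=overwrite_input,
                    method=method)
    r = func(a, **kwargs)
    result = _quantile(arr,
                       quantiles=q,
    ...<2 lines>...
                       out=out,
                       weights=wgt)
    slices_having_nans = np.isnan(arr[-1, ...])
                                  ~~~^^^^^^^^^
IndexError: index -1 is out of bounds for axis 0 with size 0
```

View pics/end.png

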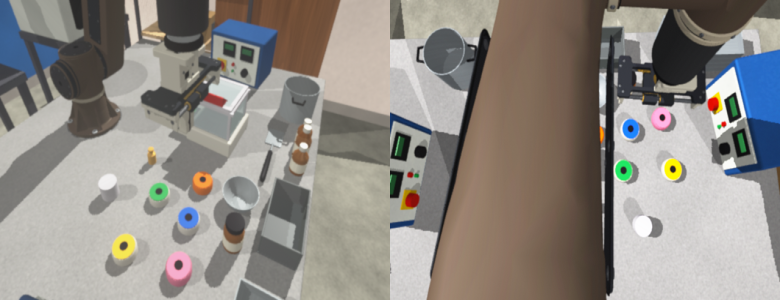

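The final picture shows the panel shut, with red at (213,98). All the pucks and loose things stand where they were, and the hand is about 27 cm above the blue window.

```bash
python3 -c "from station import arm;print(arm.job_done())"
```

```text
the job is handed in; nothing more can be done
None
```

The panel is pushed shut. I then held the fingertips about 26 mm above the blue sensor's window for about 3 s without touching it, drew the hand about 27 cm away, and handed the job in. No verdict came back.

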